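Stand the fallen waste-toner bottle up against the finisher

ROBOT

A 6-joint arm with a two-finger parallel gripper is mounted at the origin on the work surface. World frame = base frame: x ahead of the robot, y to its left, z up, the work surface at z = 0. Lengths are in m, angles in rad, forces in N, time in s.
With the tool pointing down it reaches from about 0.25 to 0.775 m from the base axis. Payload 4 kg.
Tool frame: the origin (TCP) lies midway between the tips of the shut fingers; the grasp point (between the pads) lies 19 mm behind it; z points along the fingers, y is the direction in which the jaws open and shut (so a half turn about z gives the same grasp; the last joint's range is limited). The gripper opens to 94 mm and grips with 3 to 60 N. Pads are 16 mm wide; open, the fingers measure 119 mm over their backs; the gripper's body (75 mm by 177 mm) begins 78 mm behind the grasp point.
Start: joints at [1.024, 0.087, 1.371, -0, 1.684, -0.103], TCP at [0.236, 0.497, 0.206] pointing down, gripper open.
Joint ranges: [-3.1, 3.1], [-0.76, 2.03], [0.27, 2.55], [-1.08, 4.22], [0.17, 2.65], [-2.57, 2.57]. Speed limits (rad/s): [2.79, 2.79, 3.14, 3.14, 3.14, 3.14].

INTERFACE

Orientations are given as a unit quaternion [x, y, z, w].
In Python, from rig import bot gives the robot as it stands. Calls block until the motion is done:
- bot.reach(position, orientation): joint-space move of the TCP to a pose.
- bot.servo_line(position, frame=None, vel=0.15): straight line of the TCP; frame=None keeps the orientation; vel is the mean speed in m/s.
- bot.move_j(angles): joint-space move.
- bot.command_gripper(opening, grip_force=None): finger opening in m; grip_force is the grip in N (None keeps the last); returns when the fingers have stopped.
- bot.dwell(seconds).
- bot.inverse_kinematics(position, orientation): joint angles nearest the present ones, or None.
- bot.state(): the state.
- bot.capture(name): name is "scene" or "side" or "wrist"; returns a dict with "pixels" (400x640x3 uint8, red, green, blue), "depth" (400x640 float32, m along the optical axis (not along the pixel's ray), 0 where there is no reading), "fx", "fy", "cx", "cy" (pixels), "extrinsics" (4x4, takes a point from world to camera coordinates); the wrist camera has in their place "mount" (4x4, takes a point from camera to tool coordinates, whose origin is the TCP and whose axes are the flange's). Camera axes: x right, y down, z forward; pixel columns grow to the right and rows downward; lengths in m; the calibration is good to about 2 mm. The wrist camera is an equidistant fisheye: a pixel r from the principal point sees the ray r / f radians off the axis. A picture is of the moment at which its call begins: read the wrist's pose just before it.
A pose or a line that the arm cannot do raises bot.IKError and nothing moves.
- bot.job_done(): hands the job in, once; it reports no verdict.
The state is a dict: "time": time; "joint_positions": joint angles; "joint_vel": joint speeds; "joint_efforts": joint torques, N m; "position": TCP position; "orientation": TCP orientation; "contact_force": force on the tool from outside, world axes, zero at the start; "wrist_torque": the same for the moment, N m; "grip_width": finger opening in m.
Only numpy, scipy, OpenCV 4.12 (cv2) and the standard library are available. Lean on these libraries where they do the work, as an engineer would, in place of code of your own. Each camera call takes 0.05 s, during which the arm holds its last target. There are 200 camera calls.

TASK

A nearly full waste-toner bottle has fallen over beside the paper finisher; stand it up again with the help of the finisher's side cover, without lifting it: its foot stays on the bench throughout. Take it by the cap, tip it up until it leans on the cover by itself and let go; then shove its foot in from behind until it stands upright, and press it home flush against the cover, firmly but gently, for the cover is thin. Leave it standing there on its own and do not disturb the other things on the bench.

Things in the scene. Friction and masses are not known exactly. Their poses are not given: they have to be found in the camera images.
- finisher: White bench-top paper finisher, a fixed box about 366 mm long (its x) and 280 mm high. Its flat upright side cover, which looks along the finisher's +y, is the wall to work against: x from -183 to +183 mm, 8 to 270 mm above the bench. Origin: on the bench, midway along the cover, in the plane of the cover's face when the cover is clipped fully in.
- seat (a point): Middle of the cover's face when fully in, 140 mm up. The clip-on cover's stand-off differs each time: its face is 0 to 16 mm further out (finisher +y, always parallel). Not measured: feel or see it. Stiff clips: it stays put. It is thin: at most 18 N on it from the bottle. Pressing home firmly means bearing on it with over 5 N (9 is good) for 1/4 s, on top of the bottle's drag on the bench.
- bottle: Box-shaped white waste-toner bottle, grey in its lower half, yellow-striped label on both broad sides, black round cap. 110 mm wide (its x), 64 deep (its y), 220 tall over the cap (its z, foot to cap). Origin: centre of the flat foot. Body 164 mm tall, shoulder 84 x 48 mm up to 176. It starts lying on its broad -y side, cap towards the cover, cap end 100 to 160 mm from the finisher's origin plane.
- cap (a point): Middle of the black cap, on the bottle's axis, 202 mm above the foot; 32 mm above the bench while it lies. Cap 40 mm in diameter, from 184 to 220 mm above the foot, firm enough to tip the bottle by. When the cap's rim touches the cover and the bottle leans t from upright, the heel is 220 sin t - 12 cos t mm from the cover.
- heel (a point): Middle of the bottle's foot edge on its -y side, 32 mm from the foot's centre: the lower edge while it lies, the one it tips over, and the one that ends at the cover. It must stay on the bench (never over 25 mm up). The opposite foot edge (+y side, 64 mm away) is in the air while the bottle leans; that is where to shove from behind. Bearing down on it adds to its drag.
- middle (a point): The bottle's centre of mass, 86 mm above the foot on its axis. Mass 0.45 to 0.78 kg; friction on bench and cover 0.48 to 0.72. At 25 to 45 degrees from upright it leans by itself; the flatter it leans, the harder the cap jams on the cover when the foot is shoved. Within about 20 degrees of upright it drops back onto its foot, away from the cover, and is then slid the rest of the way.
- cartridge: Bystander: black toner cartridge with a blue end, 54 x 172 x 50 mm, lying loose on the bench. Origin: about the centre of its underside; its length is along its y.
- tub: Bystander: round green-and-white tub of wipes, 82 mm in diameter, 94 mm tall, standing loose. Origin: centre of its underside.
- screwdriver: Bystander: screwdriver with a red handle, 190 mm long, lying loose along its x. Origin: under about the middle of its length.
There are look-alikes about, which are no part of the job. Of the things that look like the bottle, the largest one is meant.

How it is judged:
By the outcome, as a careful person would: the job done as asked, in the order asked, and still so for the second after the job is handed in, with the robot touching nothing.
It also fails if it takes over 64 s, if anything falls off the work surface, if the arm or the gripper's body presses on something with over 40 N, if the wrist force passes 120 N, or if a joint passes its speed limit or range.

## Working session

There is one attempt and no reset: what is moved stays moved. The work goes in short steps, each a Python script; the robot and the scene stay as the last script left them, time stands still between calls to the robot, and variables do not carry over. Pictures are saved under pics/ and viewed, about 8 in all and at most 12, crops included, and the job is handed in when it is done.

```bash
ls; mkdir -p pics; python3 - <<'E'
from rig import bot
import cv2,numpy as np
for n in("scene","side"):
    c=bot.capture(n); np.savez(f"{n}0.npz",**c)
    cv2.imwrite(f"pics/{n}0.png",c["pixels"][:,:,::-1])
    print(n,c["fx"],np.round(c["extrinsics"],3).tolist())
print(bot.state())
E
```

```text
pics
scene 450.1478198708738 [[-0.861, 0.508, -0.003, 0.46], [0.379, 0.638, -0.671, -0.177], [-0.339, -0.579, -0.742, 1.307], [0.0, 0.0, 0.0, 1.0]]
side 475.14618302989237 [[0.165, 0.986, -0.012, -0.167], [0.782, -0.138, -0.608, -0.354], [-0.601, 0.091, -0.794, 1.545], [0.0, 0.0, 0.0, 1.0]]
{'time': 0.1, 'joint_positions': array([ 1.02387914e+00,  8.78781288e-02,  1.37205723e+00, -3.33477785e-05,
        1.68357517e+00, -1.03100656e-01]), 'joint_vel': array([-0.00052567,  0.00042924, -0.00244058,  0.00055209, -0.00041776,
        0.00101976]), 'joint_efforts': array([ 2.01008646e-03, -3.41253304e+01, -3.03301156e+01,  7.19879265e-02,
        3.04438127e-02, -1.07967248e-04]), 'position': array([0.23593248, 0.49630335, 0.2044461 ]), 'orientation': array([ 2.20093211e-01,  9.75478374e-01, -9.14027439e-04, -2.90503436e-04]), 'contact_force': array([-0.70521935, -0.73744746, -0.29775153]), 'wrist_torque': array([ 0.01795325, -0.02466901,  0.04464953]), 'grip_width': 0.09427847897351319}
```

View pics/scene0.png

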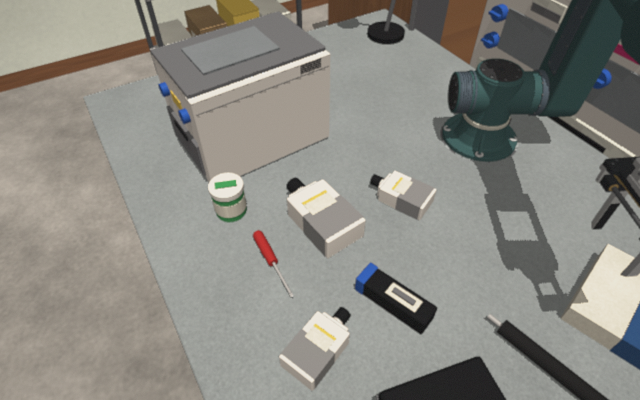

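View pics/side0.png

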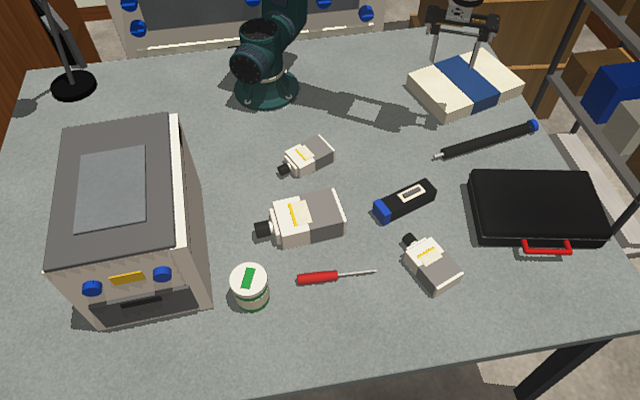

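The scene view has the large bottle at about (325,215) with its cap at (295,186). The finisher cover is left and behind it, roughly spanning (210,180) to (330,55). The side view has the same cap at (263,229). The tub is at (228,195), the screwdriver at (272,262) and the cartridge at (397,297). Next I'll measure from depth.

```bash
cat > h.py <<'E'
import numpy as np,cv2
def cloud(c):
    v,u=np.mgrid[:400,:640]; d=c["depth"]
    p=np.stack([(u-c["cx"])/c["fx"]*d,(v-c["cy"])/c["fy"]*d,d],-1)
    T=np.linalg.inv(c["extrinsics"]); P=p@T[:3,:3].T+T[:3,3]; P[d==0]=np.nan
    return P
E
python3 - <<'E'
from h import *
np.set_printoptions(precision=4,suppress=True)
C={n:np.load(f"{n}0.npz") for n in("scene","side")}
P={n:cloud(C[n]) for n in C}
for n,pts in dict(scene=[(295,186),(325,215),(228,183),(262,245),(290,293),(368,273),(432,320),(270,110),(378,182)],side=[(263,229),(310,215),(248,272),(315,278),(370,270),(382,205),(190,200),(285,170)]).items():
    for u,v in pts: print(n,u,v,P[n][v,u])
# bottle top face
for n,(u,v) in dict(scene=(325,215),side=(310,215)).items():
    q=P[n]; m=(np.abs(q[...,2]-.064)<.007)&(np.linalg.norm(q[...,:2]-q[v,u,:2],axis=-1)<.14)
    _,l=cv2.connectedComponents(m.astype(np.uint8)); m=l==l[v,u]
    r=cv2.minAreaRect(q[m][:,:2].astype(np.float32)); print(n,"top",m.sum(),r,cv2.boxPoints(r).tolist(),np.median(q[m][:,2]))
# cover plane
q=P["scene"][50:185,190:335].reshape(-1,3); 
m=(q[:,2]>.02)&(q[:,2]<.25); q=q[m]
rng=np.random.default_rng(0);best=0
for _ in range(500):
    a=q[rng.choice(len(q),3,False)];nn=np.cross(a[1]-a[0],a[2]-a[0]);nn/=np.linalg.norm(nn)+1e-12
    if abs(nn[2])>.1: continue
    k=np.abs((q-a[0])@nn)<.003
    if k.sum()>best:best=k.sum();K=k
w=q[K];c=w.mean(0);nn=np.linalg.svd(w-c,full_matrices=False)[2][2]
print("plane",K.sum(),c,nn,"resid",np.std((w-c)@nn)); t=np.array([-nn[1],nn[0],0]);t/=np.linalg.norm(t)
s=(w-c)@t; print("extent",s.min(),s.max(),c+t*s.min(),c+t*s.max(),w[:,2].min(),w[:,2].max())
E
```

```text
scene 295 186 [ 0.5702 -0.0543  0.0509]
scene 325 215 [0.5595 0.0707 0.0617]
scene 228 183 [ 0.7191 -0.1039  0.0961]
scene 262 245 [0.7119 0.0477 0.0252]
scene 290 293 [0.7131 0.1836 0.0157]
scene 368 273 [0.5586 0.2433 0.0498]
scene 432 320 [0.4895 0.3792 0.0015]
scene 270 110 [ 0.551  -0.2078  0.174 ]
scene 378 182 [0.3742 0.0244 0.0316]
side 263 229 [ 0.5762 -0.0599  0.0482]
side 310 215 [0.5678 0.0575 0.0666]
side 248 272 [ 0.7132 -0.1013  0.0931]
side 315 278 [0.7167 0.0447 0.0249]
side 370 270 [0.715  0.1759 0.0189]
side 382 205 [0.5553 0.2425 0.0477]
side 190 200 [ 0.576  -0.2024  0.1971]
side 285 170 [0.3842 0.017  0.0328]
scene top 2681 ((0.5518412590026855, 0.052483219653367996), (0.11206664890050888, 0.17287740111351013), 5.741296291351318) [[0.48744192719459534, 0.13288292288780212], [0.504736065864563, -0.039127279072999954], [0.6162406206130981, -0.02791648358106613], [0.5989464521408081, 0.14409372210502625]] 0.06424212694216902
side top 2503 ((0.5536162257194519, 0.05673002824187279), (0.1145206168293953, 0.16422216594219208), 5.597941875457764) [[0.48861926794052124, 0.13286393880844116], [0.5046387314796448, -0.030575040727853775], [0.6186131834983826, -0.019403882324695587], [0.602593719959259, 0.14403510093688965]] 0.06407892907502155
plane 9006 [ 0.5681 -0.205   0.1458] [-0.0579  0.9983 -0.0006] resid 0.0013217331668270978
extent -0.17312758405538012 0.1948104787254198 [ 0.7409 -0.195   0.1458] [ 0.3736 -0.2163  0.1458] 0.02000994606767381 0.2499991284169244
```

```bash
cat >> h.py <<'E'
from scipy.spatial.transform import Rotation as R
n=np.array([-.0579,.9983,0]); n/=np.linalg.norm(n); c0=np.array([.5681,-.205,0])  # visible cover face
Z=np.array([0,0,1.])
def quat(f,e,s=1):
    """tool pointing along horizontal f, pitched e rad down; jaws horizontal"""
    f=np.array([f[0],f[1],0]);f/=np.linalg.norm(f)
    z=np.cos(e)*f-np.sin(e)*Z; y=s*np.cross(Z,f)
    return R.from_matrix(np.column_stack([np.cross(y,z),y,z])).as_quat()
def capz(t): return .202*np.cos(t)+.032*np.sin(t)
def capx(t): return .202*np.sin(t)-.032*np.cos(t)   # ahead of heel
E
python3 - <<'E'
from h import *
from rig import bot
np.set_printoptions(precision=4,suppress=True)
f0=np.array([.099,-.9951,0]); foot=np.array([.545,.1385,0]); g=np.array([f0[1],-f0[0],0])
for k in("scene","side"):
    C=np.load(f"{k}0.npz");q=cloud(C);m=(C["pixels"].max(-1)<50)&(q[...,2]>.035)&(np.linalg.norm(q-[.565,-.06,.04],axis=-1)<.045)
    w=q[m]-foot; print(k,m.sum(),"along",np.percentile(w@f0,[1,50,99]),"across",np.percentile(w@g,[1,50,99]),"z",np.percentile(w[:,2],[50,99]))
    top=(q[...,2]>.055)&(np.linalg.norm(q-[.553,.055,.064],axis=-1)<.11); w=q[top]-foot
    for lo in(.01,.05,.09,.13): 
        b=w[(w@f0>lo)&(w@f0<lo+.03)]; print("  mid across",lo,np.percentile(b@g,[2,98]).mean(), np.ptp(np.percentile(b@g,[2,98])))
ff=-n
for s in(1,-1):
  for t in(90,75,60,45,38,30):
    t_=np.radians(t);heel=foot; p=heel+f0*capx(t_)+Z*capz(t_)
    for e in (t_,):
        d=np.cos(e)*f0-np.sin(e)*Z; print(s,t,bot.inverse_kinematics(p+.015*d,quat(f0,e,s)))
  for dist in(.25,.15,.07): 
    p=c0+n*dist+Z*.2; 
    for e in(30,45,60): print(s,'push',dist,e,bot.inverse_kinematics(c0+n*dist+Z*.04,quat(ff,np.radians(e),s)), bot.inverse_kinematics(p,quat(ff,np.radians(e),s)) is not None)
E
```

```text
scene 132 along [0.1868 0.2027 0.2183] across [-0.0176 -0.0048  0.0138] z [0.0493 0.054 ]
  mid across 0.01 0.001442781142479952 0.10834788734111139
  mid across 0.05 0.0009654154026493035 0.10734901658722845
  mid across 0.09 0.0005994916058522787 0.10688388900529985
  mid across 0.13 0.00022000591304765713 0.1057638547209103
side 46 along [0.1867 0.2039 0.2192] across [-0.0228 -0.0051  0.0122] z [0.0479 0.0535]
  mid across 0.01 -0.0016077601151481408 0.10820733172368877
  mid across 0.05 -0.0017803069453160882 0.10714816543693015
  mid across 0.09 -0.002420240104412892 0.10671297848507615
  mid across 0.13 -0.0018564365754024752 0.10646015502864484
1 90 [-0.2099  0.2389  1.5818 -0.      1.3208 -0.3091]
1 75 [-0.0317  0.1772  1.5707 -0.2652  1.3659 -0.0802]
1 60 [ 0.1639  0.1834  1.5383 -0.5252  1.4724  0.1315]
1 45 [ 0.3501  0.2548  1.4871 -0.7558  1.6235  0.2982]
1 38 [ 0.4275  0.3069  1.4577 -0.8517  1.7019  0.3572]
1 30 [ 0.506   0.3782  1.4208 -0.9535  1.7934  0.4098]
1 push 0.25 30 [ 0.4868  0.5586  1.487  -0.9123  1.6626  0.6227] True
1 push 0.25 45 [ 0.404   0.4163  1.5261 
[... 218 characters left out ...]
 1.4147  0.409 ] True
1 push 0.15 60 [ 0.1138  0.2511  1.6196 -0.5385  1.3396  0.2006] True
1 push 0.07 30 [ 0.1992  0.4416  1.6689 -1.0502  1.4178  0.5368] True
1 push 0.07 45 [ 0.1007  0.3166  1.6636 -0.8189  1.3142  0.3254] True
1 push 0.07 60 [-0.0302  0.2372  1.6368 -0.5494  1.2655  0.0804] True
-1 90 None
-1 75 None
-1 60 None
-1 45 None
-1 38 None
-1 30 None
-1 push 0.25 30 [ 0.4868  0.5586  1.487  -0.9123  1.6626 -2.5189] False
-1 push 0.25 45 None False
-1 push 0.25 60 None False
-1 push 0.15 30 [ 0.334   0.4834  1.6051 -0.9863  1.5284 -2.5623] False
-1 push 0.15 45 None False
-1 push 0.15 60 None False
-1 push 0.07 30 None False
-1 push 0.07 45 None False
-1 push 0.07 60 None False
```

```bash
cat > a.py <<'E'
from h import *
from rig import bot
np.set_printoptions(precision=3,suppress=True)
f0=np.array([.099,-.9951,0]); heel=np.array([.545,.1385,0]); lead=np.radians(12); off=.016
def pose(t,f,heel,up=0):
    e=t+lead; fu=np.array([f[0],f[1],0])/np.linalg.norm(f[:2]); d=np.cos(e)*fu-np.sin(e)*Z
    return heel+fu*capx(t)+Z*(capz(t)+up)+off*d, quat(fu,e)
def log(tag): s=bot.state(); print(tag,round(s["time"],2),s["position"],s["contact_force"],round(s["grip_width"],4))
E
python3 - <<'E'
from a import *
bot.command_gripper(.065)
bot.reach(*pose(np.pi/2,f0,heel,.11)); log("above")
bot.servo_line(*pose(np.pi/2,f0,heel),vel=.12); log("down")
bot.command_gripper(.03,30); log("grip")
for t in range(80,29,-10):
    bot.servo_line(*pose(np.radians(t),f0,heel),vel=.13); log(t)
c=bot.capture("side"); cv2.imwrite("pics/tip.png",c["pixels"][:,:,::-1])
E
```

```text
above 3.08 [ 0.565 -0.058  0.127] [-0.052  0.06  -0.256] 0.0647
down 4.14 [ 0.565 -0.059  0.017] [ 0.068  0.405 -0.37 ] 0.0647
grip 4.67 [ 0.565 -0.059  0.017] [-0.793  0.044  2.782] 0.0396
80 5.08 [ 0.564 -0.053  0.05 ] [ 0.405 -0.475 -3.068] 0.0395
70 5.5 [ 0.563 -0.042  0.082] [ 0.339 -0.885 -2.93 ] 0.0391
60 5.92 [ 0.561 -0.025  0.112] [-0.088 -1.554 -1.409] 0.0393
50 6.33 [ 0.559 -0.003  0.139] [-1.293 -3.428 -0.379] 0.0394
40 6.75 [0.556 0.023 0.162] [-1.096 -3.379  1.386] 0.0395
30 7.17 [0.554 0.053 0.18 ] [-1.674 -2.124  3.321] 0.0389
```

View pics/tip.png

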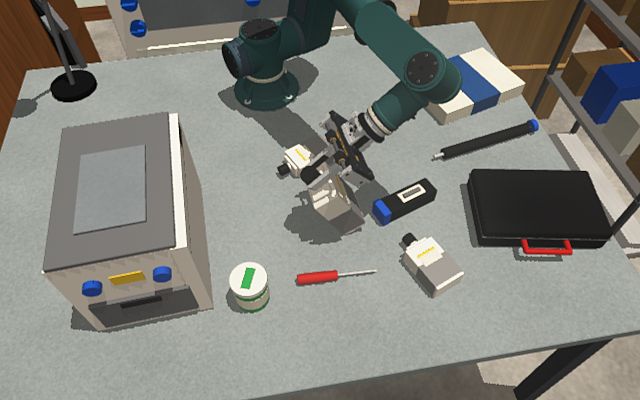

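It shows the bottle tipped to a 30° lean, held by the cap at about (320,165), foot on the bench at about (340,232). The other things look unmoved. Next I'll drag it to the cover.

```bash
python3 - <<'E'
from a import *
t=np.radians(30.5); D=n@(heel-c0); end=.22*np.sin(t)-.012*np.cos(t); trav=D-end-.022
for k in np.linspace(0,1,4)[1:]:
    f=f0*(1-k)-n*k
    bot.servo_line(*pose(t,f,heel-n*trav*k),vel=.09); log(f"{k:.2f}")
bot.dwell(.2); s=bot.state(); b=s["contact_force"]@n; log("base")
x=trav
for i in range(22):
    x+=.002; bot.servo_line(*pose(t,-n,heel-n*x),vel=.03)
    F=bot.state()["contact_force"]; print(round((D-x-end)*1e3,1),F, round(F@n-b,2))
    if F@n-b>3.5: break
bot.dwell(.2); log("end"); print("x",x)
np.save("x.npy",x)
c=bot.capture("scene"); cv2.imwrite("pics/lean.png",cv2.resize(c["pixels"][60:300,150:470,::-1],(800,600)))
E
```

```text
0.33 8.2 [ 0.557 -0.022  0.18 ] [-0.373 -1.57  -4.415] 0.039
0.67 9.17 [ 0.56  -0.095  0.18 ] [-1.269  0.001 -4.453] 0.0393
1.00 10.13 [ 0.563 -0.169  0.18 ] [-2.331  0.46  -4.044] 0.0393
base 10.33 [ 0.563 -0.169  0.18 ] [-0.181 -0.253 -3.142] 0.0398
20.0 [-0.65   0.059 -3.896] 0.34
18.0 [-0.951  1.885 -5.035] 2.18
16.0 [-0.332  0.658 -5.936] 0.92
14.0 [-0.655  1.056 -6.469] 1.34
12.0 [-0.747  0.266 -5.475] 0.55
10.0 [-0.106  0.677 -4.79 ] 0.92
8.0 [ 0.186  0.876 -6.116] 1.11
6.0 [-0.644  0.422 -5.363] 0.7
4.0 [ 0.281  0.407 -5.679] 0.63
2.0 [-0.175  1.341 -5.513] 1.59
-0.0 [-0.727  3.693 -6.091] 3.97
end 13.28 [ 0.564 -0.19   0.179] [ 0.067  4.12  -5.402] 0.0389
x 0.24294234439851567
```

View pics/lean.png

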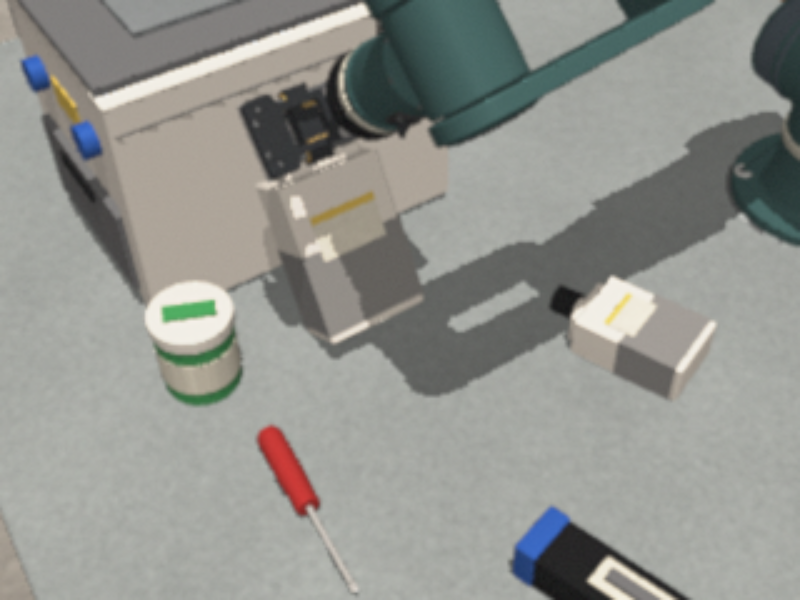

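It shows the bottle leaning with its cap end at the cover, foot edge around (375,320) in the crop. The tub and screwdriver are clear of it. The hand carries about 5 N, so I'll relax the grip in stages before opening, then back off.

```bash
python3 - <<'E'
from a import *
bot.command_gripper(.03,10); bot.dwell(.2); log("10N")
bot.command_gripper(.03,3); bot.dwell(.3); log("3N")
bot.command_gripper(.07,20); bot.dwell(.2); log("open")
x=float(np.load("x.npy")); t=np.radians(30.5)
p,q=pose(t,-n,heel-n*x); e=t+lead; d=-np.cos(e)*n-np.sin(e)*Z
bot.servo_line(p-d*.09,q,vel=.1)
bot.servo_line(p-d*.09+n*.10+Z*.03,q,vel=.2); log("back"); bot.dwell(.2)
for k in("scene","side"):
    c=bot.capture(k); np.savez(f"{k}1.npz",**c)
a,b=[np.load(f"{k}1.npz")["pixels"] for k in("scene","side")]
cv2.imwrite("pics/free.png",np.hstack([cv2.resize(a[60:260,170:430],(390,300)),cv2.resize(b[120:320,150:410],(390,300))])[:,:,::-1])
for k in("scene","side"):
    C=np.load(f"{k}1.npz");P=cloud(C); w=P.reshape(-1,3); w=w[~np.isnan(w[:,0])]; dist=(w-c0)@n; lat=(w-c0)@np.array([n[1],-n[0],0])
    m=(dist>.02)&(dist<.25)&(abs(lat)<.09)&(w[:,2]>.008)&(w[:,2]<.22)
    for lo in np.arange(.01,.2,.02):
        b=m&(w[:,2]>=lo)&(w[:,2]<lo+.02)
        if b.sum()>5: 
            L=lat[b]; D=dist[b]; sel=[D[(L>a0)&(L<a0+.02)] for a0 in(-.06,-.03,0,.03)]
            print(k,round(lo,2),b.sum(),"lat",np.percentile(L,[2,98]),"max dist",np.percentile(D,95),[round(float(np.percentile(s_,90)),3) if len(s_)>3 else None for s_ in sel])
E
```

```text
10N 13.75 [ 0.564 -0.191  0.18 ] [-1.302  3.326 -4.068] 0.0397
3N 14.27 [ 0.564 -0.191  0.18 ] [-1.904  2.07  -2.154] 0.0398
open 15.12 [ 0.564 -0.191  0.179] [-0.568 -0.181 -0.246] 0.07
back 16.85 [ 0.554 -0.025  0.27 ] [-0.33  -0.44  -0.799] 0.0702
scene 0.01 40 lat [-0.02   0.051] max dist 0.1380428617821771 [None, None, None, 0.126]
scene 0.03 362 lat [-0.058  0.05 ] max dist 0.15137195287149807 [0.15, 0.151, 0.151, 0.151]
scene 0.05 445 lat [-0.058  0.05 ] max dist 0.14322816829472337 [0.142, 0.143, 0.142, 0.141]
scene 0.07 448 lat [-0.058  0.05 ] max dist 0.13183437782626511 [0.131, 0.13, 0.131, 0.13]
scene 0.09 444 lat [-0.058  0.05 ] max dist 0.12036582035792737 [0.12, 0.119, 0.12, 0.118]
scene 0.11 465 lat [-0.057  0.05 ] max dist 0.10942282203194603 [0.108, 0.109, 0.109, 0.107]
scene 0.13 370 lat [-0.028  0.05 ] max dist 0.09861234385939172 [0.1, 0.098, 0.097, 0.095]
scene 0.15 395 lat [-0.023  0.05 ] max dist 0.08547950452413564 [None, 0.084, 0.085, 0.084]
scene 0.17 321 lat [-0.023  0.044] max dist 0.07514776228367333 [None, 0.072, 0.071, 0.074]
scene 0.19 154 lat [-0.022
[... 270 characters left out ...]
0.053] max dist 0.14328768795621216 [0.142, 0.143, 0.143, 0.143]
side 0.07 335 lat [-0.054  0.053] max dist 0.13211458415487728 [0.131, 0.132, 0.132, 0.132]
side 0.09 341 lat [-0.054  0.054] max dist 0.12082534530893972 [0.12, 0.121, 0.12, 0.12]
side 0.11 359 lat [-0.052  0.053] max dist 0.11019704503255259 [0.109, 0.11, 0.111, 0.109]
side 0.13 410 lat [-0.052  0.053] max dist 0.09870056119600498 [0.098, 0.099, 0.098, 0.097]
side 0.15 574 lat [-0.053  0.052] max dist 0.0863184137617928 [0.086, 0.086, 0.085, 0.083]
side 0.17 482 lat [-0.047  0.044] max dist 0.07519234984545481 [0.075, 0.074, 0.072, 0.075]
side 0.19 161 lat [-0.018  0.018] max dist 0.04806423704613394 [None, 0.03, 0.045, None]
```

View pics/free.png

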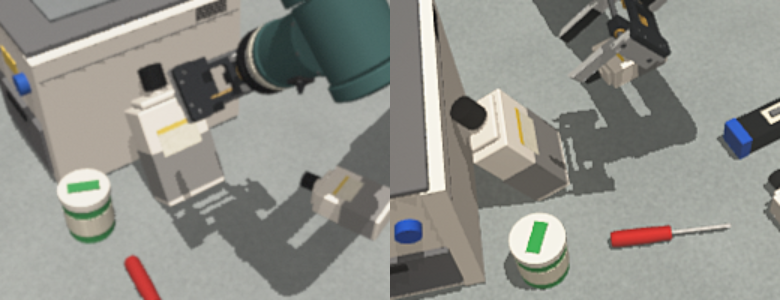

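It shows the bottle leaning alone on the cover at 29°, parallel to it, with its lower back edge about 155 mm out and nothing else disturbed. Next I'll shove the foot with both open fingertips, in force-checked steps.

```bash
cat >> a.py <<'E'
lat=np.array([n[1],-n[0],0]); 
def pp(dist,z): return c0-.002*lat+n*dist+Z*z
E
python3 - <<'E'
from a import *
q=quat(-n,np.radians(50))
bot.command_gripper(.06,20)
bot.reach(pp(.25,.12),q); bot.servo_line(pp(.20,.035),q,vel=.15); bot.dwell(.2)
F0=bot.state()["contact_force"]; log("base")
d=.20; touch=None
bot.servo_line(pp(.172,.035),q,vel=.08); d=.172
while d>.107:
    d-=.003; bot.servo_line(pp(d,.035),q,vel=.04)
    F=bot.state()["contact_force"]-F0; print(round(d,3),F)
    if F@n>16: print("HIGH");break
np.save("d.npy",[d,*F0]); log("end")
c=bot.capture("side");cv2.imwrite("pics/push.png",cv2.resize(c["pixels"][120:320,150:410,::-1],(650,500)))
E
```

```text
base 19.25 [ 0.555 -0.005  0.036] [ 0.118 -0.117 -0.212] 0.0599
0.169 [-0.128 -0.201 -0.06 ]
0.166 [ 0.645  0.165 -0.001]
0.163 [ 0.209  0.418 -0.072]
0.16 [-0.077  0.223  0.794]
0.157 [-0.106 -0.534 -0.585]
0.154 [-0.004  2.971 -0.472]
0.151 [-0.297  6.03  -0.273]
0.148 [-0.324  6.512 -1.206]
0.145 [-0.375  7.824 -1.606]
0.142 [-0.451  6.807 -1.315]
0.139 [-0.369  6.309 -0.727]
0.136 [ 0.098  6.958 -1.483]
0.133 [-0.433  5.945 -2.026]
0.13 [-0.369  6.562 -1.871]
0.127 [ 0.239  6.396 -1.806]
0.124 [ 0.643  5.328 -2.638]
0.121 [-0.433  5.725 -1.738]
0.118 [-0.589  6.667 -2.367]
0.115 [-0.514  4.991 -1.507]
0.112 [ 0.198  4.698 -2.363]
0.109 [-0.477  5.496 -2.418]
0.106 [-1.21   4.834 -1.769]
end 25.25 [ 0.56  -0.098  0.034] [-1.092  4.717 -1.98 ] 0.0598
```

View pics/push.png

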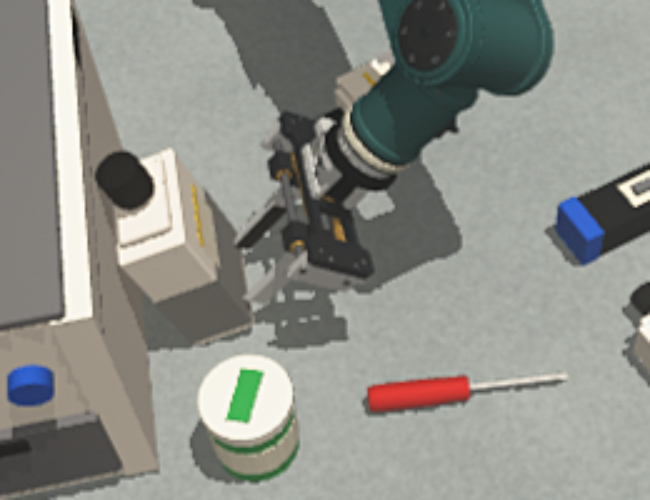

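It shows the bottle upright to about 15°, cap still on the cover, both fingertips on its foot, tub clear. Next I'll push a little further, then ease back to let it settle on its foot.

```bash
python3 - <<'E'
from a import *
d,*F0=np.load("d.npy"); q=quat(-n,np.radians(50))
while d>.092:
    d-=.003; bot.servo_line(pp(d,.035),q,vel=.04)
    F=bot.state()["contact_force"]-F0; print(round(d,3),F)
    if F@n>14: print("HIGH");break
for i in range(6):
    d+=.004; bot.servo_line(pp(d,.035),q,vel=.03)
    F=bot.state()["contact_force"]-F0; print("back",round(d,3),F)
d+=.02; bot.servo_line(pp(d,.035),q,vel=.1); bot.dwell(.3); log("clear")
np.save("d.npy",[d,*F0])
for k in("scene","side"):
    C=bot.capture(k); P=cloud(C); w=P.reshape(-1,3); w=w[~np.isnan(w[:,0])]; D=(w-c0)@n; L=(w-c0)@lat
    if k=="side": cv2.imwrite("pics/up.png",cv2.resize(C["pixels"][120:320,150:410,::-1],(650,500)))
    m=(D>.02)&(D<.15)&(abs(L)<.07)
    for lo in(.02,.05,.08,.11,.14):
        b=m&(w[:,2]>=lo)&(w[:,2]<lo+.02)
        if b.sum()>5: print(k,lo,b.sum(),np.percentile(L[b],[2,98]),[np.round(np.percentile(D[b&(L>a0)&(L<a0+.025)],[50,80]),3).tolist() for a0 in(-.055,-.03,0,.025) if (b&(L>a0)&(L<a0+.025)).sum()>3])
E
```

```text
0.103 [ 0.699  4.831 -2.858]
0.1 [-1.042  5.546 -2.487]
0.097 [-1.435  5.208 -2.848]
0.094 [-0.268  5.216 -3.227]
0.091 [-0.543  5.009 -3.08 ]
back 0.095 [-0.531  4.755 -1.102]
back 0.099 [ 0.218 -0.857  0.122]
back 0.103 [0.402 0.229 0.823]
back 0.107 [-0.43  -0.324  0.358]
back 0.111 [ 0.475  0.83  -1.011]
back 0.115 [-0.446  0.366  0.441]
clear 28.9 [ 0.558 -0.071  0.035] [-0.252  0.23  -0.502] 0.06
scene 0.02 109 [-0.058  0.051] [[0.09, 0.091], [0.077, 0.09]]
scene 0.05 284 [-0.057  0.051] [[0.09, 0.091], [0.09, 0.092], [0.09, 0.092], [0.089, 0.091]]
scene 0.08 293 [-0.056  0.051] [[0.091, 0.092], [0.091, 0.092], [0.091, 0.092], [0.089, 0.091]]
scene 0.11 315 [-0.055  0.05 ] [[0.09, 0.091], [0.091, 0.092], [0.091, 0.092], [0.088, 0.09]]
scene 0.14 329 [-0.054  0.05 ] [[0.09, 0.091], [0.09, 0.091], [0.09, 0.091], [0.088, 0.091]]
side 0.02 145 [-0.033  0.054] [[0.138, 0.145], [0.092, 0.141], [0.092, 0.092], [0.092, 0.143]]
side 0.05 197 [-0.043  0.054] [[0.143, 0.147], [0.092, 0.115], [0.092, 0.092], [0.142, 0.147]]
side 0.08 153 [-0.02   0.054] [[0.093, 0.093], [0.093, 0.093], [0.083, 0.092]]
side 0.11 167 [-0.035  0.054] [[0.092, 0.092], [0.093, 0.093], [0.092, 0.093], [0.069, 0.092]]
side 0.14 188 [-0.038  0.054] [[0.092, 0.092], [0.092, 0.092], [0.092, 0.092], [0.069, 0.091]]
```

View pics/up.png

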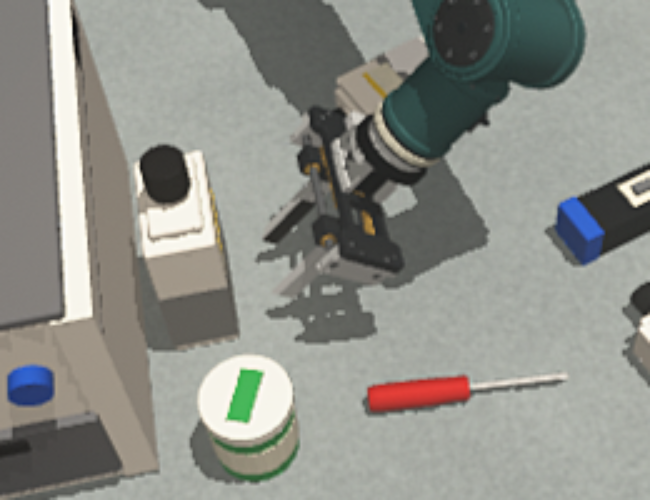

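It shows the bottle standing upright on its foot, rear face at 91 mm, so there is about 27 mm to go, square to the cover. Next I'll slide it in low and press home.

```bash
python3 - <<'E'
from a import *
d,*F0=np.load("d.npy"); q=quat(-n,np.radians(50)); z=.02
bot.servo_line(pp(.12,z),q,vel=.08); bot.dwell(.2); F0=np.mean([ (bot.dwell(.03),bot.state()["contact_force"])[1] for _ in range(5)],0)
fn=lambda: np.mean([(bot.dwell(.02),(bot.state()["contact_force"]-F0)@n)[1] for _ in range(3)])
bot.servo_line(pp(.102,z),q,vel=.08); d=.102; drag=[]
while d>.05:
    st=.003 if d>.078 else .001 if len(drag)==0 or f<np.mean(drag)+2 else .0005
    d-=st; bot.servo_line(pp(d,z),q,vel=.04); f=fn(); print(round(d*1e3,1),round(f,2),end="; ")
    if .078<d<.091: drag.append(f)
    if drag and f>np.mean(drag)+8.3: break
    if f>16: break
print("drag",np.mean(drag)); 
for _ in range(5): bot.dwell(.08); print(bot.state()["contact_force"]-F0)
log("pressed")
bot.servo_line(pp(d+.01,z),q,vel=.03); bot.servo_line(pp(d+.09,z+.03),q,vel=.15); bot.servo_line(pp(d+.16,.2),q,vel=.2); bot.dwell(.3); log("away")
for k in("scene","side"):
    C=bot.capture(k); P=cloud(C); w=P.reshape(-1,3); w=w[~np.isnan(w[:,0])]; D=(w-c0)@n; L=(w-c0)@lat
    cv2.imwrite(f"pics/fin_{k}.png",C["pixels"][:,:,::-1])
    m=(D>.02)&(D<.12)&(abs(L)<.07)
    for lo in(.02,.05,.08,.11,.14):
        b=m&(w[:,2]>=lo)&(w[:,2]<lo+.02)
        if b.sum()>5: print(k,lo,b.sum(),np.percentile(L[b],[2,98]),[np.round(np.percentile(D[b&(L>a0)&(L<a0+.025)],[50,80]),3).tolist() for a0 in(-.055,-.03,0,.025) if (b&(L>a0)&(L<a0+.025)).sum()>3])
a=cv2.imread("pics/fin_scene.png");b=cv2.imread("pics/fin_side.png")
cv2.imwrite("pics/fin.png",np.hstack([cv2.resize(a[40:340,150:470],(400,375)),cv2.resize(b[100:340,140:460],(400,300),).copy() if 0 else cv2.resize(b[100:340,140:396],(400,375))]))
E
```

```text
99.0 -0.11; 96.0 2.63; 93.0 5.64; 90.0 4.06; 87.0 3.63; 84.0 3.81; 81.0 3.09; 78.0 3.66; 77.0 4.94; 76.0 4.77; 75.0 4.85; 74.0 4.59; 73.0 4.04; 72.0 4.39; 71.0 4.61; 70.0 5.52; 69.0 8.72; 68.5 10.32; 68.0 12.07; drag 3.6469007208854847
[-1.404 11.618  2.021]
[-2.27  11.184  1.693]
[-2.347 11.647  2.184]
[-2.077 12.401  2.175]
[-2.288 12.835  2.115]
pressed 36.27 [ 0.562 -0.135  0.02 ] [-2.416 12.569  2.29 ] 0.0596
away 38.75 [0.553 0.022 0.199] [-0.282  1.079  0.285] 0.0595
scene 0.02 223 [-0.051  0.05 ] [[0.064, 0.066], [0.064, 0.066], [0.064, 0.066], [0.063, 0.064]]
scene 0.05 227 [-0.043  0.05 ] [[0.064, 0.065], [0.064, 0.066], [0.065, 0.066], [0.063, 0.064]]
scene 0.08 224 [-0.036  0.05 ] [[0.064, 0.066], [0.065, 0.066], [0.065, 0.066], [0.063, 0.065]]
scene 0.11 291 [-0.057  0.05 ] [[0.064, 0.066], [0.065, 0.066], [0.065, 0.066], [0.063, 0.065]]
scene 0.14 309 [-0.055  0.05 ] [[0.064, 0.065], [0.064, 0.065], [0.064, 0.065], [0.062, 0.065]]
side 0.02 119 [-0.043  0.054] [[0.066, 0.067], [0.066, 0.066], [0.066, 0.067], [0.046, 0.066]]
side 0.05 121 [-0.041  0.054] [[0.066, 0.066], [0.066, 0.066], [0.066, 0.066], [0.056, 0.066]]
side 0.08 128 [-0.034  0.054] [[0.067, 0.067], [0.067, 0.067], [0.066, 0.066]]
side 0.11 137 [-0.039  0.054] [[0.066, 0.066], [0.067, 0.067], [0.067, 0.067], [0.058, 0.066]]
side 0.14 152 [-0.048  0.053] [[0.066, 0.066], [0.066, 0.066], [0.066, 0.066], [0.055, 0.066]]
```

View pics/fin.png

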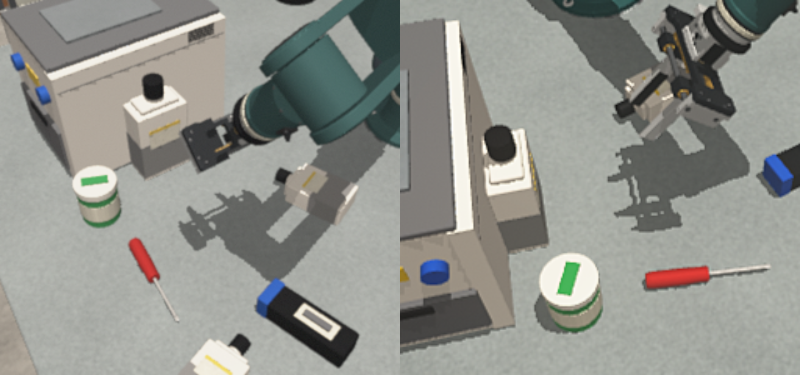

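```bash
python3 -c "
from rig import bot
print(bot.job_done(), bot.state()['time'])"
```

```text
the job is handed in; nothing more can be done
the job is handed in; nothing more can be done
```

The bottle is standing upright on its own, flush against the finisher's cover, and the job is handed in. The arm was clear of everything at 38.8 s, against the 64 s limit.

- **Tip and lean:** I took the bottle by the cap, tipped it up and dragged it on its heel to the cover. It leaned there by itself at about 29° when I let go.
- **Shove:** I pushed the foot in from behind with both fingertips, with forces up to about 8 N. It then settled onto its foot as I eased back.
- **Press home:** I slid it the last 27 mm and pressed with 11–13 N in total. Drag on the bench was about 3.6–4.6 N, so the cover took roughly 7–9 N, held for more than 0.4 s.

**Last checks:**
- The rear face is 64–66 mm from the measured cover face; the bottle is 64 mm deep. It is the same at every height, so the bottle stands upright and square.
- In the final pictures the tub, screwdriver and cartridge look undisturbed. I judged that by eye and did not re-measure them.

**Uncertain or uneven:**
- A sideways force of about 2 N showed up during the press.
- Just before letting go, the hand was carrying about 5 N of the bottle's weight, so the heel may have been only lightly on the bench. I saw no sign of it lifting.

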